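Shut and latch the potting box

ROBOT

A 6-joint arm with a two-finger parallel gripper is mounted at the origin on the work surface. World frame = base frame: x ahead of the robot, y to its left, z up, the work surface at z = 0. Lengths are in m, angles in rad, forces in N, time in s.
With the tool pointing down it reaches from about 0.35 to 0.875 m from the base axis. Payload 4.2 kg.
Tool frame: the origin (TCP) lies midway between the tips of the shut fingers; the grasp point (between the pads) lies 19 mm behind it; z points along the fingers, y is the line along which they close (so a half turn about z gives the same grasp; the last joint's range is limited). The gripper opens to 85 mm and grips with 20 to 120 N. Pads are 22 mm wide; open, the fingers measure 114 mm over their backs; the gripper's body (76 mm by 85 mm) begins 54 mm behind the grasp point. The pads swing forward as they close: fully open they stand 13 mm farther back than shut.
Start: joints at [1.429, 0.385, 0.008, 0, -1.194, -0.259], TCP at [0.244, 0.575, 0.231] pointing down, gripper open.
Joint ranges: [-3.14, 3.14], [-1.21, 2.06], [-1.07, 1.41], [-3.16, 2.05], [-2.99, -0.16], [-3.1, 3.1]. Speed limits (rad/s): [2.79, 2.79, 3.14, 3.14, 3.14, 3.14].

INTERFACE

Orientations are given as a rotation vector (axis times angle).
In Python, from bench import env, viewer gives the robot as it stands.
- The arm moves only by the tool move_arm, never from a script. Its argument "targets" is a list of rows, each an object of numbers: "wx", "wy", "wz": the turn, a rotation vector about the tool's x, y, z in degrees; "tx", "ty", "tz": the shift along the tool's x, y, z in cm; "gripper": the closure, from -1 (fully open) to 1 (shut), so that 0 is half open. In form: [{"wx": .., "wy": .., "wz": .., "tx": .., "ty": .., "tz": .., "gripper": ..}, ...]. A call has 1 to 8 rows; each row is the pose to reach, as a shift and turn from the pose commanded when the call began, along the tool's axes at that moment; what a row does not reach only later rows make up. A row lasts 1/8 s, in which the tool goes at most 62.5 mm and 10.7 degrees, less where a joint would pass 70% of its speed; a pose out of reach is approached as far as the arm can. A call with a gripper value outside its range is refused whole. The fingers move at their own pace and stop on an object; "squeeze" is the grip in N (left out, the last holds). Time passes only in rows, so rows that repeat a pose let the fingers close. It gives the time, the measured TCP pose, the force, the opening and the grip force at its end, in the units of the state.
- env.state(): the state, without advancing time (a new reading comes with each control period).
- viewer.capture(name): name is "scene" or "top" or "wrist"; returns (picture, depth): 420x560x3 uint8, red, green, blue; 420x560 float32, m along the optical axis (not along the pixel's ray), 0 where there is no reading.
- viewer.calibration(name): a dict with "fov_y" (degrees; the focal length in pixels is half the picture's height over the tangent of half this angle, whatever the lens; pixels are square), "cx", "cy" (the principal point, pixels), "R" (3x3) and "t" (3): a world point X has camera coordinates R X + t. Camera axes: x right, y down, z forward; pixel columns grow to the right and rows downward; lengths in m; the calibration is good to about 2 mm. A picture is of the moment at which its call begins: read the wrist's pose just before it. calibration takes no time and is no camera call; for the wrist camera it gives the pose at the moment of the call.
- env.close_job(): hands the job in; it is judged then, once.
The state is a dict: "clock": time; "joints": joint angles; "joint_vel": joint speeds; "effort": joint torques, N m; "eef_pos": TCP position; "tool_rot": TCP orientation; "contact_force": force on the tool from outside, world axes, zero at the start; "torque": the same for the moment, N m; "grip_width": finger opening in m; "finger_force": force on a finger pad.
Only numpy, scipy, OpenCV 4.12 (cv2) and the standard library are available. Lean on these libraries where they do the work, as an engineer would, in place of code of your own. Each camera call takes 0.05 s, during which the arm holds its last target. There are 200 camera calls.

TASK

Push the open lid of the storage box fully shut with your fingertips, then push both front latches fully home against the box. Only push: do not take hold of or lift anything, do not touch the lid's carry handle, do not open the lid or the latches wider than they stand, and leave everything else on the table where it is.

Things in the scene. Friction and masses are not known exactly. Their poses are not given: they have to be found in the camera images.
- box: grey plastic storage box fixed to the table, 200 mm (x) by 340 mm (y) by 120 mm tall without its lid. Origin: centre of its underside, on the table. Its x axis points from the latched front, which faces the robot, to the hinged back; y along the front; z up. The box is turned up to 0.3 rad from the world axes. With the lid shut its top is at z = 132 mm; the lips of the latches reach z = 139 mm.
- lid (a joint): the box's lid, a flat grey plate 352 mm wide (y) and 12 mm thick whose front edge is 214 mm from the hinge, with a 12 mm rim below its edges. Hinge axis: along the box's y at x = +104 mm, z = 120 mm in the box frame, level with the plate's underside. 0 = flat shut, positive = raised, in rad (starts 0.6 to 1.0; stop at 1.7).
- lid_edge (a point): middle of the front edge of the lid's top (outer) face. It turns with the lid: x in the plane of the lid towards the hinge, y along the hinge, z the outward normal. The lid has a stiff hinge and stays where it is left, so it must be pushed all the way down; about 3 N on the outside near this edge suffices.
- carry_handle: black bail handle on the middle of the lid, 110 mm long (y), standing 31 mm up from the lid's outer face and 110 mm back from the front edge, bar 10 mm thick. Origin: middle of its foot on the lid. Not to be touched.
- latch_left (a joint): left (box +y) latch: a black flap 50 mm wide (y), 6 mm thick, 94 mm tall, hinged at its lower end on the box front, with a lip at its top pointing inward. Hinge: along the box's y at (-116, +105, 45) mm in the box frame. Value 0 = upright, home against the front with the lip over the lid; positive = top leaning out towards the robot (starts 0.45 to 0.8 rad).
- latch_left_top (a point): middle of the top of the left latch's flap, 94 mm from its hinge. The latch stays where it is left; about 1 N here pushes it in.
- latch_right (a joint): right (box -y) latch: a black flap 50 mm wide (y), 6 mm thick, 94 mm tall, hinged at its lower end on the box front, with a lip at its top pointing inward. Hinge: along the box's y at (-116, -105, 45) mm in the box frame. Value 0 = upright, home against the front with the lip over the lid; positive = top leaning out towards the robot (starts 0.45 to 0.8 rad).
- latch_right_top (a point): middle of the top of the right latch's flap, 94 mm from its hinge. The latch stays where it is left; about 1 N here pushes it in.
- pot: terracotta flowerpot, 130 mm across the rim, 120 mm tall, upright beside the box on its left (+y). Origin: centre of its underside. Bystander, loose.
- nursery_pot: black plastic nursery pot, 100 mm across the rim, 90 mm tall, upright beside the box on its right (-y). Origin: centre of its underside. Bystander, loose.
- scoop: blue plastic scoop lying flat on the table in front of the box, between the two latches; 222 mm long along its x axis, 64 mm wide, 34 mm tall. The pan reaches 120 mm to +x of its origin and the handle 111 mm to -x; the origin is at table level. Bystander, loose.
- tine_rake: stainless three-tined hand rake with wooden handle lying on the table to the front left; along its x axis from -133 mm (handle) to +119 mm (tines), 63 mm wide, 28 mm tall, origin at table level. Bystander, loose.
- spray_bottle: white plastic bottle, 76 mm diameter, 200 mm tall, upright. Origin: centre of its underside. Bystander, loose.
- feed_jar: amber jar, 80 mm diameter, 100 mm tall, upright. Origin: centre of its underside. Bystander, loose.

How it is judged:
On the way, in this order (a step that is already met when the one before it is completed fails the run):
1. the lid is pushed fully shut (value of joint lid below 0.04 rad), for 0.2 s.
2. both latches are pushed home over the shut lid (value of joint lid below 0.04 rad and value of joint each of latch_left, latch_right below 0.07 rad), for 0.2 s.
At the end, for the whole second after the job is handed in: The lid is within 0.04 rad of shut and both latches are within 0.07 rad of home, all at rest (all of step 2 and velocity of joint each of lid, latch_left, latch_right below 0.05 rad/s); the robot touches nothing.
It fails at once if a latch is pushed home while the lid is still up (latch under 0.2 rad with lid over 0.1 rad) (value of joint lid above 0.1 rad and value of joint any of latch_left, latch_right below 0.2 rad).
It fails at once if the lid (over 1.15 rad) or a latch (over 1.0 rad) is opened wider than it stood (value of joint lid above 1.15 rad or value of joint any of latch_left, latch_right above 1 rad).
It fails at once if the robot touches the carry handle (over 1 N) (contact force between any of the fingers, the arm and carry_handle above 1 N).
It fails at once if a bystander is lifted, carried or pushed more than 30 mm (distance of any of pot, nursery_pot, scoop, tine_rake, spray_bottle, feed_jar from where it was at the start of the episode above 0.03 m).
It fails at once if a bystander is tipped by more than 0.4 rad (angle between any of pot, nursery_pot, scoop, tine_rake, spray_bottle, feed_jar's own z axis and vertical above 0.4 rad).
It also fails if it takes over 51 s, if anything falls off the work surface, if the arm or the gripper's body presses on something with over 40 N, if the wrist force passes 120 N, or if a joint passes its speed limit or range.

## Working session

There is one attempt and no reset: what is moved stays moved. The work goes in short steps, Python scripts to look and compute and a tool call to move; the robot and the scene stay as the last step left them, time stands still between calls to the robot, and variables do not carry over. Pictures are saved under pics/ and viewed, at most 10 in all, crops included, and the job is handed in when it is done.

Besides the shell and the picture viewer there is one more tool, called after ">>>" in YAML: its name, and indented under it one key for each argument. move_arm: Moves the arm, as the interface text tells. Its arguments: {"type":"object","properties":{"targets":{"type":"array","items":{"type":"object","properties":{"wx":{"type":"number"},"wy":{"type":"number"},"wz":{"type":"number"},"tx":{"type":"number"},"ty":{"type":"number"},"tz":{"type":"number"},"gripper":{"type":"number"}}}},"squeeze":{"type":"number"}},"required":["targets"]}

```bash
mkdir -p pics; ls; python3 - <<'E'
from bench import env, viewer
import cv2, numpy as np
s=env.state(); print({k:np.round(v,3).tolist() for k,v in s.items()})
ims=[]
for n in("scene","top"):
    p,d=viewer.capture(n); np.savez(f"{n}0.npz",p=p,d=d); cv2.imwrite(f"pics/{n}0.png",p[...,::-1])
    c=viewer.calibration(n); print(n,{k:np.round(v,3).tolist() for k,v in c.items()}, (d>0).mean())
E
```

```text
pics
{'clock': 0.0, 'joints': [1.429, 0.386, 0.007, -0.001, -1.194, -0.259], 'joint_vel': [-0.001, -0.0, 0.0, -0.002, 0.0, 0.001], 'effort': [0.0, -39.228, 18.84, 4.186, -0.005, -0.0], 'eef_pos': [0.244, 0.575, 0.23], 'tool_rot': [3.077, -0.625, -0.001], 'contact_force': [-0.275, 0.409, -0.538], 'torque': [-0.028, 0.007, 0.02], 'finger_force': 0.0, 'grip_width': 0.085}
scene {'fov_y': 43.19, 'cx': 275.782, 'cy': 202.837, 'R': [[-0.99, 0.139, -0.007], [0.108, 0.74, -0.664], [-0.087, -0.658, -0.748]], 't': [0.526, 0.105, 1.464]} 0.9960119047619047
top {'fov_y': 48.071, 'cx': 281.738, 'cy': 212.77, 'R': [[0.028, -1.0, 0.013], [-0.991, -0.029, -0.127], [0.128, -0.01, -0.992]], 't': [-0.123, 0.542, 1.48]} 0.9961011904761905
```

View pics/scene0.png

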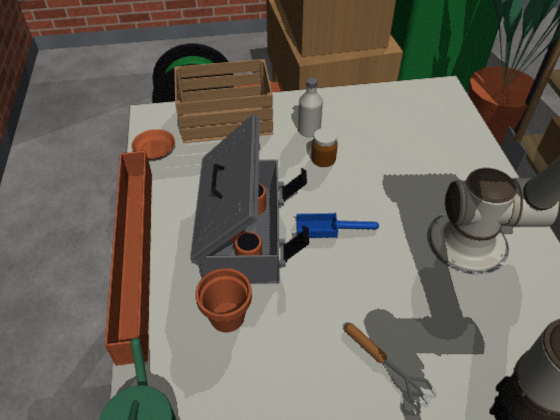

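View pics/top0.png

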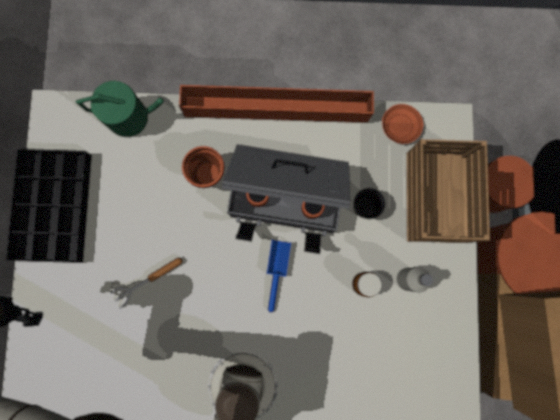

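The scene picture shows the raised lid with its handle at (217,180) and the latches at (293,185) and (296,243). In the top picture the lid's front edge runs (222,187)-(350,205), the handle is at (290,163), the latches are at (246,231) and (313,242), and the scoop is at (278,265). Next I fit the lid plane and the latches from depth.

```bash
cat > h.py <<'E'
import numpy as np, cv2
from bench import env, viewer
def cloud(n,d,c=None):
    c=c or viewer.calibration(n); R=np.array(c["R"]);t=np.array(c["t"])
    f=d.shape[0]/2/np.tan(np.radians(c["fov_y"])/2)
    v,u=np.mgrid[:d.shape[0],:d.shape[1]]
    X=np.stack([(u-c["cx"])/f*d,(v-c["cy"])/f*d,d],-1)
    return (X-t)@R
E
python3 - <<'E'
from h import *
rng=np.random.default_rng(0)
z=np.load("top0.npz");P=cloud("top",z["d"]);m=np.zeros(z["d"].shape,np.uint8)
cv2.fillPoly(m,[np.array([[236,152],[345,164],[346,198],[227,184]])],1)
print("table z",np.median(P[290:300,350:400,2]) , np.median(P[240:260,120:160,2]))
Q=P[(m>0)&(z["d"]>0)]
best=None
for _ in range(300):
    a=Q[rng.choice(len(Q),3,False)];n=np.cross(a[1]-a[0],a[2]-a[0]);n/=np.linalg.norm(n)+1e-12
    k=abs((Q-a[0])@n)<.004
    if best is None or k.sum()>best.sum():best=k
A=Q[best];c=A.mean(0);n=np.linalg.svd(A-c)[2][2];n*=np.sign(n[2])
yaw=np.arctan2(-n[1],-n[0]);th=np.arccos(n[2]);print("lid n",n,"c",c,"yaw",yaw,"theta",th,best.mean(),"rms",((A-c)@n).std())
# all points on the plane
ex=np.array([np.cos(yaw),np.sin(yaw),0]);ey=np.array([-ex[1],ex[0],0]);up=np.cross(ey,n) # in plane
up*=np.sign(up[2])
gray=(np.ptp(z["p"].astype(int),axis=2)<25)&(abs((P-c)@n)<.005)&(P[...,2]>.12)&(abs((P-c)@ey)<.25)&(abs((P-c)@up)<.2)
G=P[gray];a=(G-c)@ey;b=(G-c)@up
print("y ext",np.percentile(a,[.5,99.5]),"up ext",np.percentile(b,[.5,99.5]))
ym=np.percentile(a,[.5,99.5]).mean();top=c+ey*ym+up*np.percentile(b,99.5);print("lid_edge",top)
# hinge: line where plane top is 12mm above z .12 hinge
hp=top-up*0.214-n*.012;print("hinge from edge",hp)
s=(c[2]-.012*n[2]-.120)/up[2]
hp2=c+ey*ym-n*.012-up*s;print("hinge from plane",hp2,"edge len",(top-hp2)@up)
O=hp2-ex*.104;O[2]=0;print("box O",O)
B=(P-O)@np.array([ex,ey,[0,0,1]]).T
for nm,y in(("L",.105),("R",-.105)):
    k=(abs(B[...,1]-y)<.04)&(B[...,0]<-.112)&(B[...,0]>-.25)&(B[...,2]>.04)&(B[...,2]<.15)&(z["p"].max(2)<70)
    b=B[k];print(nm,k.sum(),b.min(0),b.max(0),np.median(b,0)); 
    h=b[b[:,0]<np.percentile(b[:,0],70)]
    print(" angles",np.percentile(np.arctan2(-(b[:,0]+.116),b[:,2]-.045),[5,30,50,70,95]), "r",np.percentile(np.hypot(b[:,0]+.116,b[:,2]-.045),[50,95,99]))
# front wall of box rim z~.12
k=(abs(B[...,2]-.12)<.008)&(abs(B[...,1])<.16)&(B[...,0]<-.05)&(B[...,0]>-.13);print("rim x",np.percentile(B[k][:,0],[1,50,99]))
k=(abs(B[...,2]-.12)<.006)&(abs(B[...,0]+.097)<.02)&(abs(B[...,1])<.2);print("rim y",np.percentile(B[k][:,1],[1,99]))
# scoop, blue
p=z["p"].astype(int);k=(p[...,2]>p[...,0]+50);b=B[k&(abs(B[...,1])<.2)];print("scoop box frame",b.min(0),b.max(0))
E
```

```text
table z 0.0013344392891114767 -0.00015885328077476973
lid n [ 0.71541381 -0.09484125  0.69223422] c [ 0.6312585  -0.1239987   0.22215421] yaw 3.0097927904640374 theta 0.8062159571989552 0.9378645701242708 rms 0.0014967459986440566
y ext [-0.17631724  0.17117907] up ext [-0.13357746  0.08592418]
lid_edge [ 0.57263234 -0.11363516  0.28416336]
hinge from edge [ 0.71090069 -0.13196517  0.12141855]
hinge from plane [ 0.71224958 -0.13214399  0.12      ] edge len 0.2159656442402899
box O [ 0.81534758 -0.14581153  0.        ]
L 126 [-0.14359133  0.065784    0.04006411] [-0.12974096  0.14480101  0.08924104] [-0.13590143  0.10282517  0.06206417]
 angles [0.41535031 0.68036475 0.86591322 1.16928642 1.72498987] r [0.02703602 0.04283004 0.04570056]
R 28 [-0.11644219 -0.09074105  0.0426421 ] [-0.11200498 -0.06507567  0.08190974] [-0.11289825 -0.07444832  0.06096337]
 angles [-1.6660073  -0.56826868 -0.16777774 -0.1059598  -0.02186865] r [0.01613876 0.0336475  0.0363783 ]Traceback (most recent call last):
  File "<stdin>", line 33, in <module>
    return _quantile_unchecked(
        a, q, axis, out, overwrite_input, method, keepdims, weights)
    return _ureduce(a,
                    func=_quantile_ureduce_func,
    ...<5 lines>...
                    overwrite_input=overwrite_input,
                    method=method)
    r = func(a, **kwargs)
    result = _quantile(arr,
                       quantiles=q,
    ...<2 lines>...
                       out=out,
                       weights=wgt)
    slices_having_nans = np.isnan(arr[-1, ...])
                                  ~~~^^^^^^^^^
IndexError: index -1 is out of bounds for axis 0 with size 0
```

```bash
cat >> h.py <<'E'
yaw=-0.1318; ex=np.array([np.cos(yaw),np.sin(yaw),0]);ey=np.array([-ex[1],ex[0],0]);M=np.array([ex,ey,[0,0,1]])
O=np.array([.7118,-.1321,0])-ex*.104
E
python3 - <<'E'
from h import *
print("O",O)
for n in("top","scene"):
    z=np.load(n+"0.npz");P=cloud(n,z["d"]);B=(P-O)@M.T;p=z["p"].astype(int);print(n)
    for nm,y in(("L",.105),("R",-.105)):
        k=(abs(B[...,1]-y)<.04)&(B[...,0]<-.125)&(B[...,0]>-.25)&(B[...,2]>.04)&(B[...,2]<.16)&(p.max(2)<70)
        b=B[k];print(nm,k.sum(),b.min(0),b.max(0),np.median(b,0))
        r=np.hypot(b[:,0]+.116,b[:,2]-.045);t=np.arctan2(-(b[:,0]+.116),b[:,2]-.045)
        print("  ang",np.percentile(t[(r>.04)],[5,25,50,75,95]),"r",np.percentile(r,[50,95,99]))
    k=(abs(B[...,2]-.12)<.008)&(abs(B[...,1])<.15)&(B[...,0]<-.05)&(B[...,0]>-.13);print("rim x",np.percentile(B[k][:,0],[1,50,99]))
    k=(abs(B[...,2]-.12)<.006)&(abs(B[...,0]+.08)<.03)&(abs(B[...,1])<.2);print("rim y",np.percentile(B[k][:,1],[1,99]))
    k=(p[...,2]>p[...,0]+50)&(abs(B[...,1])<.2)&(B[...,0]<0)&(B[...,0]>-.5);b=B[k];print("scoop",b.min(0),b.max(0))
    k=(B[...,2]>.03)&(abs(B[...,0])<.3)&(B[...,1]>.19)&(B[...,1]<.4);print("pot",np.percentile(B[k],[1,99],axis=0))
    k=(B[...,2]>.03)&(abs(B[...,0])<.15)&(B[...,1]<-.19)&(B[...,1]>-.32);print("npot",np.percentile(B[k],[1,99],axis=0))
    for u,v in((368,284),(417,279)) if n=="top" else ((324,140),(311,95)): print("jar/bottle",B[v,u])
E
```

```text
O [ 0.608702   -0.11843245  0.        ]
top
L 204 [-0.17212338  0.08031745  0.05626931] [-0.12500991  0.12542366  0.13426044] [-0.14898774  0.10264756  0.09057226]
  ang [0.49139738 0.55466338 0.59615499 0.62674586 0.65700625] r [0.05606791 0.09659074 0.09862335]
R 227 [-0.17659873 -0.1299025   0.05774172] [-0.12504902 -0.08283655  0.13142775] [-0.1508806  -0.10558297  0.08860822]
  ang [0.54647342 0.61750195 0.66318134 0.68941477 0.73154299] r [0.05535396 0.09611333 0.09876678]
rim x [-0.09999409 -0.09739917 -0.09440247]
rim y [-0.16886464  0.16896746]
scoop [-0.37712145 -0.0418933  -0.00691616] [-0.15247518  0.02033718  1.53855612]
pot [[-0.03254582  0.19830123  0.03100124]
 [ 0.29885865  0.38439069  0.12308012]]
npot [[-0.04380802 -0.30741231  0.03132563]
 [ 0.05051743 -0.21293287  0.09379444]]
jar/bottle [-0.2449463  -0.29075818  0.09673689]
jar/bottle [-0.20841897 -0.41865576  0.15631706]
scene
L 358 [-0.17500817  0.07753605  0.05734171] [-0.1250262   0.13062922  0.1322225 ] [-0.15165226  0.10849579  0.09315361]
  ang [0.501794   0.582348   0.61818821 0.64319106 0.68128367] r [0.05894123 0.09550817 0.09787225]
R 276 [-0.17885697 -0.13018837  0.0535342 ] [-0.12615841 -0.07745961  0.12897797] [-0.15409128 -0.09898426  0.09024155]
  ang [0.56619739 0.64520723 0.67824853 0.70101558 0.7487691 ] r [0.05857054 0.09589699 0.09767235]
rim x [-0.09980497 -0.09732841 -0.09490236]
rim y [-0.17330071  0.17005277]
scoop [-0.38011533 -0.06061098 -0.00695925] [-0.15162616  0.09569893  0.1317887 ]
pot [[-0.03054024  0.20202095  0.03110795]
 [ 0.29850332  0.38736032  0.1223602 ]]
npot [[-0.04591696 -0.26513153  0.08327767]
 [-0.04559446 -0.25554356  0.0930806 ]]
jar/bottle [-0.24133691 -0.27241612  0.09925234]
jar/bottle [-0.20718739 -0.41623099  0.15747093]
```

```bash
cat >> h.py <<'E'
from scipy.spatial.transform import Rotation as Ro
def go(*pts):
    s=env.state();R=Ro.from_rotvec(s["tool_rot"]);p=np.array(s["eef_pos"])
    W=Ro.from_matrix(np.c_[ex,-ey,[0,0,-1]])
    print("now box",np.round((p-O)@M.T,4),"F",np.round(M@s["contact_force"],1),"t",s["clock"],"turn",np.round(np.degrees((R.inv()*W).as_rotvec()),1))
    for b in pts: print(b,"->",np.round(R.inv().apply(O+M.T@np.array(b)-p)*100,2))
E
python3 - <<'E'
from h import *
def lid(th,r=.185): return (.104-r*np.cos(th)+.012*np.sin(th),0,.12+r*np.sin(th)+.012*np.cos(th)+.011*np.tan(th))
print([np.round(lid(t),4) for t in(.8,.6,.4,.2,0)])
a=lid(.806); go((a[0],0,.40),(a[0],0,a[2]+.02))
E
```

```text
[array([-0.0163,  0.    ,  0.2724]), array([-0.0419,  0.    ,  0.2419]), array([-0.0617,  0.    ,  0.2077]), array([-0.0749,  0.    ,  0.1707]), array([-0.081,  0.   ,  0.132])]
now box [-0.453   0.6394  0.2303] F [-0.4 -0.2  0.3] t 0.1 turn [  0.1   0.  -15.4]
(np.float64(-0.015433879995088337), 0, 0.4) -> [ 59.19  50.03 -16.86]
(np.float64(-0.015433879995088337), 0, np.float64(0.29325334979986295)) -> [59.19 50.01 -6.19]
```

>>> move_arm:
  targets:
    - {"tz":-6,"gripper":1}
    - {"tz":-12,"wz":-7.7,"gripper":1}
    - {"tx":5,"ty":4,"tz":-16.9,"wz":-15.4,"gripper":1}
    - {"tx":10,"ty":8,"tz":-16.9,"wz":-15.4,"gripper":1}
    - {"tx":14,"ty":12,"tz":-16.9,"wz":-15.4,"gripper":1}
    - {"tx":18,"ty":15.5,"tz":-16.9,"wz":-15.4,"gripper":1}
    - {"tx":22,"ty":19,"tz":-16.9,"wz":-15.4,"gripper":1}
    - {"tx":24,"ty":21,"tz":-16.9,"wz":-15.4,"gripper":1}

```text
schema error: expected keys wx, wy, wz, tx, ty, tz, gripper
```

```bash
python3 -c "
from h import *
go((-.0154,0,.40))"
```

```text
now box [-0.453   0.6394  0.2303] F [-0.4 -0.2  0.3] t 0.1 turn [  0.1   0.  -15.4]
(-0.0154, 0, 0.4) -> [ 59.19  50.03 -16.86]
```

All keys are required in each row.

>>> move_arm:
  targets:
    - {"wx":0,"wy":0,"wz":0,"tx":0,"ty":0,"tz":-6,"gripper":1}
    - {"wx":0,"wy":0,"wz":-7.7,"tx":0,"ty":0,"tz":-12,"gripper":1}
    - {"wx":0,"wy":0,"wz":-15.4,"tx":4,"ty":3.4,"tz":-16.9,"gripper":1}
    - {"wx":0,"wy":0,"wz":-15.4,"tx":8,"ty":6.8,"tz":-16.9,"gripper":1}
    - {"wx":0,"wy":0,"wz":-15.4,"tx":12,"ty":10.2,"tz":-16.9,"gripper":1}
    - {"wx":0,"wy":0,"wz":-15.4,"tx":16,"ty":13.6,"tz":-16.9,"gripper":1}
    - {"wx":0,"wy":0,"wz":-15.4,"tx":20,"ty":17,"tz":-16.9,"gripper":1}
    - {"wx":0,"wy":0,"wz":-15.4,"tx":24,"ty":20.4,"tz":-16.9,"gripper":1}

```text
clock: 1.1
eef_pos: [0.3855, 0.2922, 0.4]
tool_rot: [3.135, -0.207, -0.001]
contact_force: [0.3, -0.5, -0.0]
grip_width: -0.0001
finger_force: 0.0
```

```bash
python3 -c "
from h import *
go((-.0154,0,.40))"
```

```text
now box [-0.2753  0.3778  0.4   ] F [ 0.4 -0.4 -0. ] t 1.1 turn [0. 0. 0.]
(-0.0154, 0, 0.4) -> [25.98 37.78  0.  ]
```

>>> move_arm:
  targets:
    - {"wx":0,"wy":0,"wz":0,"tx":3.3,"ty":4.8,"tz":0,"gripper":1}
    - {"wx":0,"wy":0,"wz":0,"tx":6.6,"ty":9.6,"tz":0,"gripper":1}
    - {"wx":0,"wy":0,"wz":0,"tx":9.9,"ty":14.4,"tz":0,"gripper":1}
    - {"wx":0,"wy":0,"wz":0,"tx":13.2,"ty":19.2,"tz":0,"gripper":1}
    - {"wx":0,"wy":0,"wz":0,"tx":16.5,"ty":24,"tz":0,"gripper":1}
    - {"wx":0,"wy":0,"wz":0,"tx":19.8,"ty":28.8,"tz":0,"gripper":1}
    - {"wx":0,"wy":0,"wz":0,"tx":23.1,"ty":33.6,"tz":0,"gripper":1}
    - {"wx":0,"wy":0,"wz":0,"tx":26,"ty":37.8,"tz":0,"gripper":1}

```text
clock: 2.1
eef_pos: [0.5937, -0.1169, 0.3996]
tool_rot: [-3.135, 0.208, 0.002]
contact_force: [-0.3, 0.7, 0.2]
grip_width: -0.0001
finger_force: 0.0
```

>>> move_arm:
  targets:
    - {"wx":0,"wy":0,"wz":0,"tx":0,"ty":0,"tz":3,"gripper":1}
    - {"wx":0,"wy":0,"wz":0,"tx":0,"ty":0,"tz":6,"gripper":1}
    - {"wx":0,"wy":0,"wz":0,"tx":0,"ty":0,"tz":8,"gripper":1}
    - {"wx":0,"wy":0,"wz":0,"tx":0,"ty":0,"tz":9.5,"gripper":1}
    - {"wx":0,"wy":0,"wz":0,"tx":0,"ty":0,"tz":10.5,"gripper":1}
    - {"wx":0,"wy":0,"wz":0,"tx":0,"ty":0,"tz":10.5,"gripper":1}

```text
clock: 2.85
eef_pos: [0.593, -0.1149, 0.2948]
tool_rot: [3.135, -0.207, -0.002]
contact_force: [0.2, -0.2, 0.7]
grip_width: -0.0001
finger_force: 0.0
```

```bash
python3 -c "
from h import *
go((-.0163,0,.2724),(-.0295,0,.2576),(-.0419,0,.2419),(-.0617,0,.2077),(-.0749,0,.1707),(-.081,0,.132))
p,d=viewer.capture('scene');cv2.imwrite('pics/scene1.png',p[...,::-1])"
```

```text
now box [-0.016   0.0015  0.2948] F [ 0.2 -0.2  0.7] t 2.85 turn [ 0.   0.1 -0. ]
(-0.0163, 0, 0.2724) -> [-0.03  0.15  2.24]
(-0.0295, 0, 0.2576) -> [-1.35  0.15  3.73]
(-0.0419, 0, 0.2419) -> [-2.59  0.15  5.3 ]
(-0.0617, 0, 0.2077) -> [-4.56  0.15  8.72]
(-0.0749, 0, 0.1707) -> [-5.88  0.15 12.42]
(-0.081, 0, 0.132) -> [-6.49  0.15 16.29]
```

View pics/scene1.png

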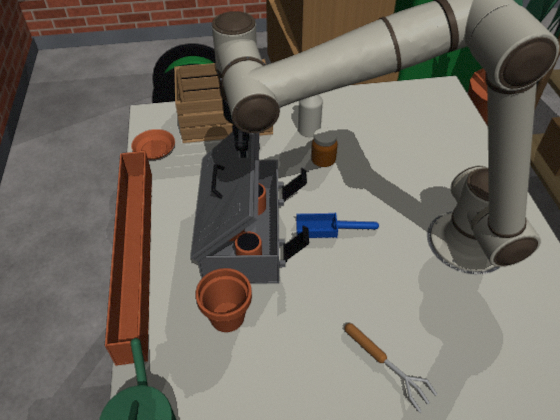

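The picture shows the shut fingertips just above the lid near its edge at (241,155), with the handle clear at (215,180). I push along the arc.

>>> move_arm:
  targets:
    - {"wx":0,"wy":0,"wz":0,"tx":0,"ty":0.1,"tz":1.2,"gripper":1}
    - {"wx":0,"wy":0,"wz":0,"tx":0,"ty":0.1,"tz":2.2,"gripper":1}
    - {"wx":0,"wy":0,"wz":0,"tx":-0.7,"ty":0.1,"tz":3,"gripper":1}
    - {"wx":0,"wy":0,"wz":0,"tx":-1.4,"ty":0.1,"tz":3.8,"gripper":1}
    - {"wx":0,"wy":0,"wz":0,"tx":-2,"ty":0.1,"tz":4.5,"gripper":1}
    - {"wx":0,"wy":0,"wz":0,"tx":-2.6,"ty":0.1,"tz":5.3,"gripper":1}

```text
clock: 3.65
eef_pos: [0.5668, -0.1125, 0.2422]
tool_rot: [3.135, -0.207, 0.001]
contact_force: [-0.4, -0.3, 1.9]
grip_width: 0.0001
finger_force: 0.8
```

```bash
python3 -c "
from h import *
go((-.0617,0,.2077),(-.0749,0,.1707),(-.081,0,.130))"
```

```text
now box [-0.0423  0.0004  0.2422] F [-0.4 -0.3  1.9] t 3.65 turn [ 0. -0. -0.]
(-0.0617, 0, 0.2077) -> [-1.94  0.04  3.45]
(-0.0749, 0, 0.1707) -> [-3.26  0.04  7.15]
(-0.081, 0, 0.13) -> [-3.88  0.04 11.22]
```

>>> move_arm:
  targets:
    - {"wx":0,"wy":0,"wz":0,"tx":-0.7,"ty":0,"tz":1.2,"gripper":1}
    - {"wx":0,"wy":0,"wz":0,"tx":-1.4,"ty":0,"tz":2.4,"gripper":1}
    - {"wx":0,"wy":0,"wz":0,"tx":-2,"ty":0,"tz":3.6,"gripper":1}
    - {"wx":0,"wy":0,"wz":0,"tx":-2.4,"ty":0,"tz":4.8,"gripper":1}
    - {"wx":0,"wy":0,"wz":0,"tx":-2.9,"ty":0,"tz":6,"gripper":1}
    - {"wx":0,"wy":0,"wz":0,"tx":-3.3,"ty":0,"tz":7.2,"gripper":1}
    - {"wx":0,"wy":0,"wz":0,"tx":-3.5,"ty":0,"tz":8.4,"gripper":1}
    - {"wx":0,"wy":0,"wz":0,"tx":-3.7,"ty":0,"tz":9.6,"gripper":1}

```text
clock: 4.65
eef_pos: [0.5301, -0.1076, 0.1453]
tool_rot: [-3.135, 0.207, 0.002]
contact_force: [-0.5, -0.5, 1.3]
grip_width: -0.0002
finger_force: 0.7
```

>>> move_arm:
  targets:
    - {"wx":0,"wy":0,"wz":0,"tx":-0.1,"ty":0,"tz":0.6,"gripper":1}
    - {"wx":0,"wy":0,"wz":0,"tx":-0.1,"ty":0,"tz":1.1,"gripper":1}
    - {"wx":0,"wy":0,"wz":0,"tx":-0.1,"ty":0,"tz":1.4,"gripper":1}
    - {"wx":0,"wy":0,"wz":0,"tx":-0.1,"ty":0,"tz":1.5,"gripper":1}

```text
clock: 5.15
eef_pos: [0.5295, -0.1076, 0.1321]
tool_rot: [3.134, -0.207, -0.0]
contact_force: [-3.6, 1.7, 8.1]
grip_width: 0.0003
finger_force: 4.2
```

```bash
python3 -c "
from h import *
go()"
```

```text
now box [-0.0799  0.0004  0.1321] F [-3.8  1.3  8.1] t 5.15 turn [0. 0. 0.]
```

>>> move_arm:
  targets:
    - {"wx":0,"wy":0,"wz":0,"tx":0,"ty":0,"tz":0,"gripper":1}
    - {"wx":0,"wy":0,"wz":0,"tx":0,"ty":0,"tz":0,"gripper":1}
    - {"wx":0,"wy":0,"wz":0,"tx":0,"ty":0,"tz":-4,"gripper":1}
    - {"wx":0,"wy":0,"wz":0,"tx":0,"ty":0,"tz":-8,"gripper":1}
    - {"wx":0,"wy":0,"wz":0,"tx":-4,"ty":-3,"tz":-8,"gripper":1}
    - {"wx":0,"wy":0,"wz":0,"tx":-8,"ty":-6.5,"tz":-8,"gripper":1}
    - {"wx":0,"wy":0,"wz":0,"tx":-12,"ty":-9.5,"tz":-8,"gripper":1}
    - {"wx":0,"wy":0,"wz":0,"tx":-13.5,"ty":-10.5,"tz":-8,"gripper":1}

```text
clock: 6.15
eef_pos: [0.4082, 0.0155, 0.2115]
tool_rot: [-3.134, 0.204, -0.002]
contact_force: [0.9, -0.9, 0.0]
grip_width: 0.0
finger_force: 0.0
```

```bash
python3 - <<'E'
from h import *
go((-.215,.105,.095),(-.133,.105,.095))
p,d=viewer.capture('scene');cv2.imwrite('pics/scene2.png',p[...,::-1])
B=(cloud('scene',d)-O)@M.T
for x in(-.09,-.05,.05,.08):
    k=(abs(B[...,0]-x)<.01)&(abs(B[...,1]+.1)<.04)&(B[...,2]<.2);print(x,np.median(B[k][:,2]))
for nm,y in(("L",.105),("R",-.105)):
    k=(abs(B[...,1]-y)<.03)&(B[...,0]<-.125)&(B[...,0]>-.2)&(B[...,2]>.04)&(B[...,2]<.15)&(p.max(2)<70);b=B[k]
    r=np.hypot(b[:,0]+.116,b[:,2]-.045);print(nm,np.median(np.arctan2(-(b[:,0]+.116),b[:,2]-.045)[r>.04]))
E
```

```text
now box [-0.2164  0.1064  0.2115] F [ 1.  -0.8  0. ] t 6.15 turn [-0.1 -0.1  0.1]
(-0.215, 0.105, 0.095) -> [ 0.12  0.16 11.65]
(-0.133, 0.105, 0.095) -> [ 8.32  0.17 11.66]
-0.09 0.13229574507069336
-0.05 0.1322616192948568
0.05 0.13233972174386122
0.08 0.13169617780109416
L 0.6170396259244648
R 0.6782875381633782
```

View pics/scene2.png

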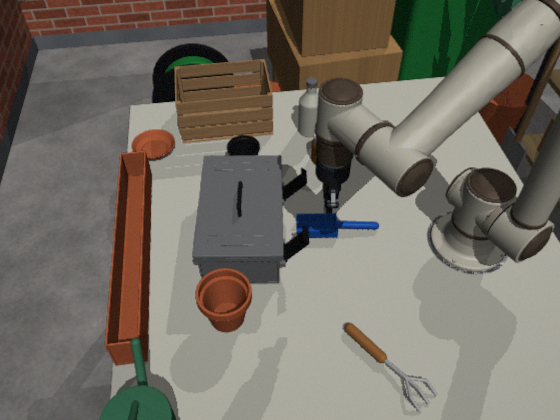

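The lid is flat shut (z = 132 mm everywhere), and the latches still stand open at (294,185) and (296,243). The fingertips are in front of the left latch. I go down and push it.

>>> move_arm:
  targets:
    - {"wx":0,"wy":0,"wz":0,"tx":0,"ty":0.1,"tz":4,"gripper":1}
    - {"wx":0,"wy":0,"wz":0,"tx":0,"ty":0.1,"tz":8,"gripper":1}
    - {"wx":0,"wy":0,"wz":0,"tx":0,"ty":0.1,"tz":11,"gripper":1}
    - {"wx":0,"wy":0,"wz":0,"tx":0,"ty":0.1,"tz":11.6,"gripper":1}
    - {"wx":0,"wy":0,"wz":0,"tx":1.5,"ty":0.1,"tz":11.6,"gripper":1}
    - {"wx":0,"wy":0,"wz":0,"tx":3,"ty":0.1,"tz":11.6,"gripper":1}
    - {"wx":0,"wy":0,"wz":0,"tx":4.2,"ty":0.1,"tz":11.6,"gripper":1}
    - {"wx":0,"wy":0,"wz":0,"tx":5.4,"ty":0.1,"tz":11.6,"gripper":1}

```text
clock: 7.2
eef_pos: [0.4641, 0.0061, 0.0957]
tool_rot: [-3.134, 0.208, -0.001]
contact_force: [-1.2, -1.0, 0.3]
grip_width: 0.0001
finger_force: 0.6
```

>>> move_arm:
  targets:
    - {"wx":0,"wy":0,"wz":0,"tx":0.8,"ty":0,"tz":0,"gripper":1}
    - {"wx":0,"wy":0,"wz":0,"tx":1.6,"ty":0,"tz":0,"gripper":1}
    - {"wx":0,"wy":0,"wz":0,"tx":2.2,"ty":0,"tz":0,"gripper":1}
    - {"wx":0,"wy":0,"wz":0,"tx":2.7,"ty":0,"tz":0,"gripper":1}
    - {"wx":0,"wy":0,"wz":0,"tx":2.7,"ty":0,"tz":0,"gripper":1}

```text
clock: 7.82
eef_pos: [0.4912, 0.0028, 0.0959]
tool_rot: [-3.134, 0.207, -0.004]
contact_force: [0.6, -0.6, 3.7]
grip_width: -0.0003
finger_force: 0.0
```

```bash
python3 -c "
from h import *
go()"
```

```text
now box [-0.1324  0.1047  0.0959] F [ 0.7 -0.5  3.7] t 7.825 turn [-0.  -0.1  0. ]
```

>>> move_arm:
  targets:
    - {"wx":0,"wy":0,"wz":0,"tx":0.2,"ty":0,"tz":0,"gripper":1}
    - {"wx":0,"wy":0,"wz":0,"tx":0.4,"ty":0,"tz":0,"gripper":1}
    - {"wx":0,"wy":0,"wz":0,"tx":0.4,"ty":0,"tz":0,"gripper":1}

```text
clock: 8.2
eef_pos: [0.4942, 0.0023, 0.0956]
tool_rot: [-3.134, 0.207, -0.002]
contact_force: [-0.2, 0.4, 0.7]
grip_width: -0.0003
finger_force: 0.0
```

```bash
python3 - <<'E'
from h import *
go()
p,d=viewer.capture('scene');cv2.imwrite('pics/s3.png',cv2.resize(p[120:300,180:420,::-1],(720,540)))
B=(cloud('scene',d)-O)@M.T
k=(abs(B[...,1]-.12)<.02)&(B[...,0]<-.11)&(B[...,0]>-.2)&(B[...,2]>.04)&(B[...,2]<.15)&(p.max(2)<70);b=B[k]
r=np.hypot(b[:,0]+.116,b[:,2]-.045);print(len(b),np.median(np.arctan2(-(b[:,0]+.116),b[:,2]-.045)[r>.04]),b.min(0),b.max(0))
E
```

```text
now box [-0.1294  0.1047  0.0956] F [-0.3  0.4  0.7] t 8.2 turn [-0.  -0.1  0. ]
139 0.00889571575622277 [-0.14370694  0.10012531  0.04181401] [-0.11120744  0.13226168  0.14951911]
```

View pics/s3.png

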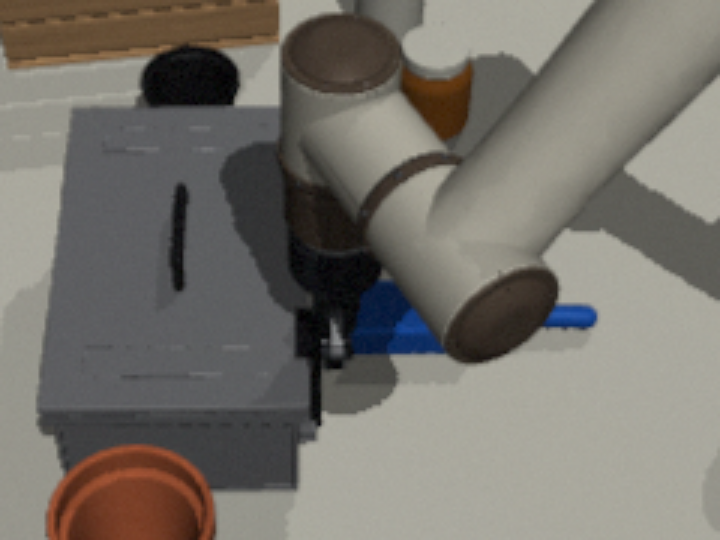

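The crop shows the left latch upright against the front, at (315,370). I press a little more until force builds.

>>> move_arm:
  targets:
    - {"wx":0,"wy":0,"wz":0,"tx":0.15,"ty":0,"tz":0,"gripper":1}
    - {"wx":0,"wy":0,"wz":0,"tx":0.3,"ty":0,"tz":0,"gripper":1}
    - {"wx":0,"wy":0,"wz":0,"tx":0.3,"ty":0,"tz":0,"gripper":1}

```text
clock: 8.62
eef_pos: [0.494, 0.0013, 0.0942]
tool_rot: [3.133, -0.209, -0.01]
contact_force: [-5.6, 1.6, 1.2]
grip_width: -0.0001
finger_force: 0.0
```

>>> move_arm:
  targets:
    - {"wx":0,"wy":0,"wz":0,"tx":-3,"ty":0,"tz":0,"gripper":1}
    - {"wx":0,"wy":0,"wz":0,"tx":-6,"ty":0,"tz":0,"gripper":1}
    - {"wx":0,"wy":0,"wz":0,"tx":-9.3,"ty":0,"tz":0,"gripper":1}
    - {"wx":0,"wy":0,"wz":0,"tx":-9.3,"ty":5,"tz":0,"gripper":1}
    - {"wx":0,"wy":0,"wz":0,"tx":-9.3,"ty":10,"tz":0,"gripper":1}
    - {"wx":0,"wy":0,"wz":0,"tx":-9.3,"ty":15,"tz":0,"gripper":1}
    - {"wx":0,"wy":0,"wz":0,"tx":-9.3,"ty":19,"tz":0,"gripper":1}
    - {"wx":0,"wy":0,"wz":0,"tx":-9.3,"ty":21,"tz":0,"gripper":1}

```text
clock: 9.62
eef_pos: [0.3767, -0.1959, 0.0952]
tool_rot: [3.134, -0.211, 0.001]
contact_force: [0.2, 1.2, -1.1]
grip_width: -0.0
finger_force: 0.0
```

```bash
python3 -c "
from h import *
go((-.17,-.105,.095),(-.126,-.105,.095))"
```

```text
now box [-0.2198 -0.1073  0.0952] F [ 0.   1.2 -1.1] t 9.625 turn [ 0.  -0.  -0.1]
(-0.17, -0.105, 0.095) -> [ 4.98 -0.24  0.02]
(-0.126, -0.105, 0.095) -> [ 9.38 -0.26  0.02]
```

>>> move_arm:
  targets:
    - {"wx":0,"wy":0,"wz":0,"tx":1.5,"ty":-0.2,"tz":0,"gripper":1}
    - {"wx":0,"wy":0,"wz":0,"tx":3,"ty":-0.2,"tz":0,"gripper":1}
    - {"wx":0,"wy":0,"wz":0,"tx":4.2,"ty":-0.2,"tz":0,"gripper":1}
    - {"wx":0,"wy":0,"wz":0,"tx":5.4,"ty":-0.2,"tz":0,"gripper":1}
    - {"wx":0,"wy":0,"wz":0,"tx":6.6,"ty":-0.2,"tz":0,"gripper":1}
    - {"wx":0,"wy":0,"wz":0,"tx":7.8,"ty":-0.2,"tz":0,"gripper":1}
    - {"wx":0,"wy":0,"wz":0,"tx":8.6,"ty":-0.2,"tz":0,"gripper":1}
    - {"wx":0,"wy":0,"wz":0,"tx":9.1,"ty":-0.2,"tz":0,"gripper":1}

```text
clock: 10.62
eef_pos: [0.4681, -0.2042, 0.096]
tool_rot: [3.134, -0.206, -0.0]
contact_force: [-8.8, 2.1, 12.9]
grip_width: 0.0002
finger_force: 0.0
```

>>> move_arm:
  targets:
    - {"wx":0,"wy":0,"wz":0,"tx":0.2,"ty":0,"tz":0,"gripper":1}
    - {"wx":0,"wy":0,"wz":0,"tx":0.3,"ty":0,"tz":0,"gripper":1}
    - {"wx":0,"wy":0,"wz":0,"tx":0.3,"ty":0,"tz":0,"gripper":1}

```text
clock: 11.0
eef_pos: [0.4679, -0.2042, 0.0959]
tool_rot: [-3.134, 0.207, 0.008]
contact_force: [-8.5, 2.4, 12.2]
grip_width: -0.0005
finger_force: 0.0
```

```bash
python3 -c "
from h import *
go()"
```

```text
now box [-0.1283 -0.1036  0.0959] F [-8.8  1.2 12.2] t 11.0 turn [-0.   0.3 -0. ]
```

>>> move_arm:
  targets:
    - {"wx":0,"wy":0,"wz":0,"tx":-2,"ty":0,"tz":0,"gripper":1}
    - {"wx":0,"wy":0,"wz":0,"tx":-5,"ty":0,"tz":0,"gripper":1}
    - {"wx":0,"wy":0,"wz":0,"tx":-8,"ty":0,"tz":0,"gripper":1}
    - {"wx":0,"wy":0,"wz":0,"tx":-9,"ty":0,"tz":-4,"gripper":1}
    - {"wx":0,"wy":0,"wz":0,"tx":-9,"ty":0,"tz":-9,"gripper":1}
    - {"wx":0,"wy":0,"wz":0,"tx":-9,"ty":0,"tz":-13,"gripper":1}
    - {"wx":0,"wy":0,"wz":0,"tx":-9,"ty":0,"tz":-15,"gripper":1}
    - {"wx":0,"wy":0,"wz":0,"tx":-9,"ty":0,"tz":-15,"gripper":1}

```text
clock: 12.0
eef_pos: [0.3822, -0.1927, 0.2465]
tool_rot: [-3.135, 0.207, -0.007]
contact_force: [-0.1, 0.3, -0.4]
grip_width: -0.0003
finger_force: 0.0
```

```bash
python3 - <<'E'
from h import *
go()
for n in("scene","top"):
    p,d=viewer.capture(n);cv2.imwrite(f'pics/{n}4.png',p[...,::-1])
    B=(cloud(n,d)-O)@M.T
    for y in(.105,-.105):
        k=(abs(B[...,1]-y)<.02)&(B[...,0]<-.08)&(B[...,0]>-.2)&(B[...,2]>.134)&(B[...,2]<.15)&(p.max(2)<70);b=B[k]
        print(n,y,len(b),"lip", *np.percentile(b,[2,98],axis=0)) if len(b) else print(n,y,0)
    k=(abs(B[...,0]+.07)<.015)&(abs(B[...,1])<.15)&(B[...,2]<.2);print("lid z",np.median(B[k][:,2]))
E
```

```text
now box [-0.2148 -0.1034  0.2465] F [-0.2  0.3 -0.4] t 12.0 turn [-0.  -0.2 -0. ]
scene 0.105 100 lip [-0.11674861  0.08662262  0.13446972] [-0.09910472  0.12426371  0.14345288]
scene -0.105 73 lip [-0.11801079 -0.12275103  0.13441115] [-0.09876726 -0.08670885  0.14381846]
lid z 0.1322355969979001
top 0.105 80 lip [-0.11805712  0.08568168  0.13471684] [-0.09914912  0.12333686  0.14433491]
top -0.105 84 lip [-0.11829648 -0.12410619  0.13441278] [-0.09938026 -0.08580515  0.14502817]
lid z 0.1316495961624876
```

View pics/scene4.png

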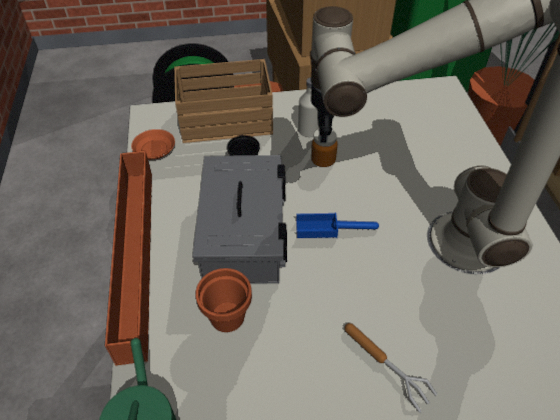

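The lid is flat and both latches are upright against the front, at (282,183) and (282,243). Their lips are over the lid at about 139 mm, the bystanders have not moved, and the robot is clear. I hand in the job.

```bash
python3 -c "
from h import *
print(env.close_job())"
```

```text
the job is handed in; nothing more can be done
None
```

I pushed the lid fully shut and both latches home, backed the robot clear of everything, and handed in the job at about 12 s; the hand-in returned no verdict.

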